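# Erect and lock a drop-side cheese mould

### The arm

A 7-joint arm with a two-finger parallel gripper is mounted at the origin on a cart in front of the work surface, level with it; the furniture and walls round the work are solid. World frame = base frame: x ahead of the robot, y to its left, z up, the work surface at z = 0. Lengths are in mm, angles in rad, forces in N, time in s.
With the tool pointing down it reaches from about 400 to 875 mm from the base axis. Payload 4.4 kg.
Tool frame: the origin (TCP) lies at the very end of the fingers, on their centre line; the grasp point (between the pads) lies 19 mm behind it; y points along the fingers, x is the direction in which the jaws open and shut, and the axes are right-handed (so a half turn about y gives the same grasp; the last joint's range is limited). The gripper opens to 85 mm and grips with 20 to 120 N. Pads are 22 mm wide; open, the fingers measure 114 mm over their backs; the gripper's body (76 mm by 85 mm) begins 54 mm behind the grasp point. The pads swing forward as they close: fully open they stand 13 mm farther back than shut.
Start: joints at [1.073, 0.628, 0.038, 1.517, -0.027, 0.996, -0.02], TCP at [272.057, -590.341, 231.313] pointing down, gripper open.
Joint ranges: [-3.06, 3.06], [-0.37, 2.12], [-1.25, 1.32], [0.18, 2.47], [-1.1, 4.24], [0.23, 1.98], [-2.94, 2.94]. Speed limits (rad/s): [2.57, 2.57, 3.14, 3.14, 3.14, 3.14, 3.14].

### API

Orientations are given as [roll, pitch, yaw] about the fixed x, y, z axes, in that order (R = Rz(yaw) Ry(pitch) Rx(roll)).
In Python, from cell import ctrl, get_image, nets gives the robot as it stands. The module is installed in compiled form; this text tells all that it offers.
- The arm moves only by the tool step_arm, never from a script. Its argument "moves" is text: rows parted by semicolons, each of 7 numbers parted by spaces: the shift along the tool's x, y, z normalised to -1 to 1, where 1 is 0.05 m, then the turn, a rotation vector about the tool's x, y, z normalised to -1 to 1, where 1 is 0.12 rad, then the opening, from 0 (shut) to 1 (fully open). A call has 1 to 20 rows; each row shifts and turns the commanded pose from where the row before left it, along the tool's axes as they then stand; what a row does not reach is not made up. A row lasts 1/10 s, in which the tool goes at most 50 mm and 8.59 degrees, less where a joint would pass 70% of its speed; a pose out of reach is approached as far as the arm can. A call with a number of a shift or a turn outside -1 to 1 is refused whole. A call with a gripper value outside its range is refused whole. The fingers move at their own pace and stop on an object; the grip force is fixed at half the most. Time passes only in rows, so rows that do not move let the fingers close. It gives the time, the measured TCP pose, the force and the opening at its end, in the units of the state.
- ctrl.read_state(): the state, without advancing time (a new reading comes with each control period).
- get_image(name): name is "scene" or "top"; returns a dict with "color" (400x640x3 uint8, blue, green, red), "vertical_fov" (degrees; the focal length in pixels is half the picture's height over the tangent of half this angle, whatever the lens; pixels are square), "cx", "cy" (the principal point, pixels), "R" (3x3) and "t" (3): a world point X has camera coordinates R X + t. Camera axes: x right, y down, z forward; pixel columns grow to the right and rows downward; lengths in mm; the calibration is good to about 2 mm. A picture is of the moment at which its call begins. There is no depth.
- ctrl.finish_job(): hands the job in, once; it reports no verdict.
Trained networks look in a picture, given as the dict that the camera call returned (one of the last four; its "shot" number tells which), for a name from the list of things; names that differ only in an ending like _2 or _b are one class to them, and where a whole thing is asked for, a point or a joint stands for the part that bears it (a point fixed in the world has none). Each returns a list of dicts, best first, with "conf" (0 to 1); they miss things now and then, are a little off and sometimes report something else, mostly with a low value. They report only what shows in the picture. A call takes as long as a camera call.
- nets.find_in(picture, target): "position" ([x, y, z] in mm, in world coordinates, good to about 4 mm: the middle of the surface that is visible of it).
- nets.cut_out(picture, target): "pixels" (400x640 bool, what is visible of it).
- nets.place_of(picture, target): "position" ([x, y, z] in mm, in world coordinates, good to about 4 mm: a listed point, or the origin of a listed thing).
The state is a dict: "clock": time; "qpos": joint angles; "qd": joint speeds; "tau": joint torques, N m; "eef_pos": TCP position; "tool_rot": TCP orientation; "force": force on the tool from outside, world axes, zero at the start; "torque": the same for the moment, N m; "width": finger opening in mm.
Only numpy, scipy, OpenCV 4.12 (cv2) and the standard library are available. Lean on these libraries where they do the work, as an engineer would, in place of code of your own. Each camera call takes 0.05 s, during which the arm holds its last target.

### The job

Set up the drop-side cheese mould for filling: raise its two leaning side walls fully upright, then raise the front wall fully upright so that its ends wrap round the side walls, and then turn the wing fastener at its corner clockwise a quarter turn until it drops into its locked position, with the tongue across the front wall. Leave the things standing round the mould where they are.

Things in the scene. Friction and masses are not known exactly. Their poses are not given: they have to be found in the camera images.
- mould: Drop-side mould fixed to the table, white plastic. Origin: centre of base on the table; x toward its fixed back wall (away from robot at yaw 0), y toward its left wall, z up. Base 130 x 150 mm, top at z = 15. Back wall at x = 57 to 65. The hinged walls' hinge lines (outer lower edge when upright, thickness inward): y = +75, y = -75, x = -65, all z = 15. Erected walls reach z = 80.
- left_wall (a joint): Angle of the left (+y) wall, a white plate 106 mm long (mould x = -53 to 53), 65 high, 8 thick. 0 = level outward, 1.571 = upright at its stop. It starts leaning outward. Stiff hinge: stays where left; 2 N at the free edge moves it. Raise before the front wall.
- right_wall (a joint): Angle of the right (-y) wall, a white plate 106 mm long (mould x = -53 to 53), 65 high, 8 thick. 0 = level outward, 1.571 = upright at its stop. It starts leaning outward. Stiff hinge: stays where left; 2 N at the free edge moves it. Raise before the front wall.
- front_wall (a joint): Angle of the front (-x) wall, white plate 170 mm long (mould y = -85 to 85), 65 high, 8 thick. 0 = level outward, 1.571 = upright at its stop. Stiff hinge, stays where left. At each end a return 6 mm thick stands 14 mm inward, from 30 to 60 mm up the wall; these wrap outside the upright side walls with 4 mm play and block side walls not yet up.
- left_wall_edge (a point): Middle of the free (upper) edge of the left wall, at half its thickness, 65 mm from the hinge line.
- right_wall_edge (a point): Middle of the free edge of the right wall, likewise.
- front_wall_edge (a point): Middle of the free edge of the front wall, likewise.
- lock_grip (a point): Grip point on the fastener's axis, 31 mm out from its centre of turning, which is (-77.5, -108, 62) mm in the mould's frame. The axis is raked 35 degrees toward mould -x: outward direction (-0.574, 0, 0.819), this frame's z. The wing is a grey plate 34 mm long (this frame's x) x 10 mm, standing 11 to 43 mm out, on a hub 18 mm across that ends 13 mm out. The steel tongue points along -x.
- tongue_tip (a point): End of the flat steel tongue under the wing, 40 mm from the axis; the tongue is 12 mm wide, 5 mm thick.
- lock_knob (a joint): Fastener angle. 0 = tongue points down the slope, to the mould's front; grows clockwise seen from outside looking at the wing; at 1.571 the tongue points along mould +y, across the upright front wall. Stop at 1.66. Starts part-turned, needs under 0.05 N m, stays where left.
- lock_drop (a joint): How far the fastener has dropped in along its axis: 0 m = riding on its slotted boss (unlocked), 0.005 m = dropped in the slot (locked). A 3 to 4 N spring pulls it in when the angle is within about 0.15 rad of 1.571 and the gripper has let go.
- rennet: Bystander: brown bottle with white cap, 58 mm across, 118 mm high. Origin under its centre.
- follower_1: Bystander: white follower disc, 101 mm across, 13 mm high, lying behind the mould. Origin under its centre.
- weight_1: Bystander: steel half-kilogram weight, 42 mm across, 53 mm high. Origin under its centre.
- cup: Bystander: white sample cup with red lid, 50 mm across, 46 mm high. Origin under its centre.
- label_box: Bystander: small flat box, 50 x 70 x 20 mm. Origin under its centre.
- clip: Bystander: flat blue bag clip, 20 x 72 x 14 mm. Origin under its centre.
- ferrule: Bystander: steel pipe ferrule, 50 mm across, 30 mm high. Origin under its centre.

How it is judged:
By the outcome, as a careful person would: the job done as asked, in the order asked, and still so for the second after the job is handed in, with the robot touching nothing.
It also fails if it takes over 64 s, if anything falls off the work surface, if the arm or the gripper's body presses on something with over 40 N, if the wrist force passes 120 N, or if a joint passes its speed limit or range.

## Working session

There is one attempt and no reset: what is moved stays moved. The work goes in short steps, Python scripts to look and compute and a tool call to move; the robot and the scene stay as the last step left them, time stands still between calls to the robot, and variables do not carry over. Pictures are saved under pics/ and viewed, and the job is handed in when it is done.

Besides the shell and the picture viewer there is one more tool, called after "Call:" in YAML: its name, and indented under it one key for each argument. step_arm: Moves the arm, as the interface text tells. Scaled input: -1 to 1 covers 0.05 m each way for a shift and 0.12 rad each way for a turn. Its arguments: {"type":"object","properties":{"moves":{"type":"string"}},"required":["moves"]}

```bash
mkdir -p pics; ls; python3 - <<'E'
from cell import ctrl,get_image,nets
import cv2,numpy as np
s=ctrl.read_state()
for k,v in s.items(): print(k,np.round(v,3))
for n in ["scene","top"]:
    p=get_image(n); cv2.imwrite(f"pics/{n}0.png",p["color"]); print(n,p["vertical_fov"],p["cx"],p["cy"],p["R"],p["t"])
    for t in ["mould","left_wall_edge","right_wall_edge","front_wall_edge","lock_grip","tongue_tip","rennet","follower_1","weight_1","cup","label_box","clip","ferrule"]:
        try:
            r=nets.place_of(p,t); print(t,[(np.round(q["position"],1).tolist(),round(q["conf"],2)) for q in r[:2]])
        except Exception as e: print(t,e)
E
```

```text
pics
clock 0.0
qpos [ 1.073  0.629  0.038  1.518 -0.027  0.996 -0.02 ]
qd [-0.    -0.     0.    -0.    -0.002  0.    -0.001]
tau [ 0.0000e+00 -5.6339e+01  1.2270e+00 -1.9344e+01  1.1000e-02  1.1000e-02
  0.0000e+00]
eef_pos [ 271.728 -589.756  230.355]
tool_rot [-1.571  0.002 -1.139]
force [-0.032 -0.22  -0.077]
torque [ 0.056 -0.008  0.004]
width 85.262
scene 53.75804349751687 322.3691186846843 194.99457364850323 [[ 0.88972614 -0.45640562 -0.00901755]
 [-0.35110445 -0.67155834 -0.65248377]
 [ 0.29174144  0.58369796 -0.75774905]] [-538.29398994  268.94215914  752.27810989]
mould [([590.7, -112.3, -1.6], 0.95)]
left_wall_edge [([610.7, -0.2, 64.9], 0.68), ([462.8, -191.2, 43.6], 0.34)]
right_wall_edge [([570.7, -231.4, 64.6], 0.92)]
front_wall_edge [([490.5, -95.2, 69.9], 0.59)]
lock_grip [([476.9, -204.6, 85.5], 0.59)]
tongue_tip [([467.5, -191.1, 42.9], 0.57)]
rennet [([753.2, -19.4, 0.9], 0.63), ([590.5, -112.7, -2.3], 0.53)]
follower_1 [([743.5, -147.9, -0.6], 0.88)]
weight_1 [([510.4, 62.7, -7.6], 0.87)]
cup [([615.5, 81.6, 0.4], 0.72), ([464.7, -188.2, 43.7], 0.57)]
label_box [(
[... 359 characters left out ...]
 [([590.3, -109.5, -0.3], 0.69), ([748.5, -24.5, -3.0], 0.43)]
left_wall_edge [([610.9, -0.0, 64.8], 0.91)]
right_wall_edge [([576.1, -232.3, 64.2], 0.97)]
front_wall_edge [([496.2, -95.1, 70.7], 0.82), ([513.8, 63.9, -3.0], 0.54)]
lock_grip [([477.3, -206.5, 88.7], 0.75), ([416.5, -7.6, 0.6], 0.43)]
tongue_tip [([467.7, -190.9, 39.9], 0.73)]
rennet [([750.8, -25.3, -0.0], 0.79)]
follower_1 [([742.0, -151.3, -1.0], 0.57)]
weight_1 [([512.6, 65.4, -3.4], 0.6), ([398.4, -158.5, -2.5], 0.28)]
cup [([608.3, 83.7, 1.1], 0.66), ([513.4, 64.3, -2.2], 0.22)]
label_box [([419.7, -5.3, 1.5], 0.77), ([478.9, -206.6, 89.9], 0.23)]
clip [([396.7, -156.9, 0.0], 0.49)]
ferrule [([679.3, 56.5, -2.0], 0.79)]
```

View pics/scene0.png

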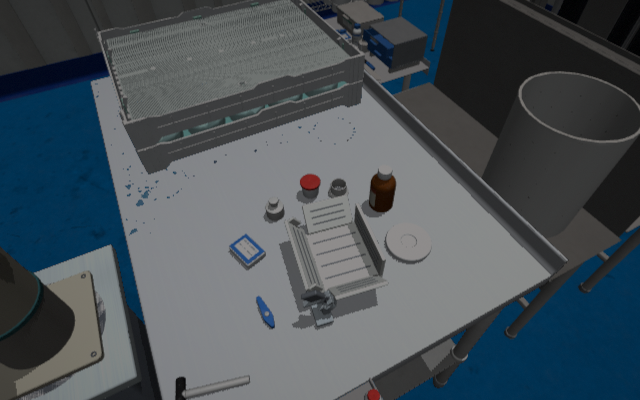

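View pics/top0.png

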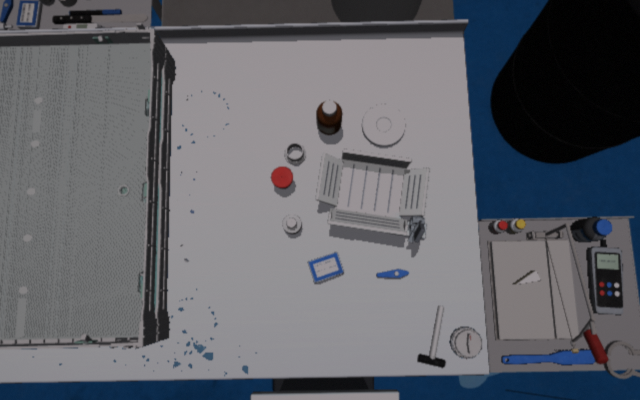

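```bash
cat > h.py <<'E'
from cell import ctrl,get_image,nets
import cv2,numpy as np
from scipy.spatial.transform import Rotation as R
M0=np.array([590.5,-111.5,0.]); MY=-0.158
MR=R.from_euler('z',MY)
def w(p): return MR.apply(p)+M0
def loc(p): return MR.inv().apply(np.array(p)-M0)
def st():
    s=ctrl.read_state(); print("t",round(s["clock"],2),"tcp",np.round(s["eef_pos"],1),"loc",np.round(loc(s["eef_pos"]),1),"rpy",np.round(s["tool_rot"],3),"F",np.round(s["force"],1),"w",round(s["width"],1),"q",np.round(s["qpos"],2)); return s
def to(Rt,ploc):
    """units: rot rows (world R target) first, then shift in target axes"""
    s=ctrl.read_state(); Rc=R.from_euler('xyz',s["tool_rot"])
    print("rot units",np.round((Rc.inv()*Rt).as_rotvec()/0.12,2))
    d=w(np.array(ploc,float))-np.array(s["eef_pos"])
    print("shift units in target axes",np.round(Rt.inv().apply(d)/50,3),"in current",np.round(Rc.inv().apply(d)/50,3))
def down(yaw): return R.from_euler('xyz',[-np.pi/2,0,yaw])
def proj(p,X):
    f=p["color"].shape[0]/2/np.tan(np.radians(p["vertical_fov"]/2)); c=np.asarray(p["R"])@np.asarray(X)+np.asarray(p["t"])
    return np.array([f*c[0]/c[2]+p["cx"],f*c[1]/c[2]+p["cy"]])
def draw(name,fn,walls=(None,None,None),knob=None,crop=None,k=4):
    p=get_image(name); im=cv2.resize(p["color"],None,fx=k,fy=k,interpolation=cv2.INTER_CUBIC)
    def L(a,b,c=(0,0,255)):
        a,b=[tuple(((proj(p,w(np.array(q,float)))+.5)*k).astype(int)) for q in(a,b)]; cv2.line(im,a,b,c,1,cv2.LINE_AA)
    def poly(P,c): 
        for i in range(len(P)): L(P[i],P[(i+1)%len(P)],c)
    poly([(57,-75,80),(57,75,80),(65,75,80),(65,-75,80)],(0,255,0))
    poly([(-65,-75,15),(-65,75,15),(65,75,15),(65,-75,15)],(0,255,0))
    l,r,f=walls
    if l is not None: poly([(-53,75+65*np.cos(l),15+65*np.sin(l)),(53,75+65*np.cos(l),15+65*np.sin(l)),(53,75,15),(-53,75,15)],(0,0,255))
    if r is not None: poly([(-53,-75-65*np.cos(r),15+65*np.sin(r)),(53,-75-65*np.cos(r),15+65*np.sin(r)),(53,-75,15),(-53,-75,15)],(0,0,255))
    if f is not None: poly([(-65-65*np.cos(f),-85,15+65*np.sin(f)),(-65-65*np.cos(f),85,15+65*np.sin(f)),(-65,85,15),(-65,-85,15)],(255,0,0))
    if knob is not None:
        c=np.array([-77.5,-108,62]);o=np.array([-.574,0,.819]);d=np.cos(knob)*np.array([-.819,0,-.574])+np.sin(knob)*np.array([0,1.,0])
        L(c,c+40*d,(255,255,0)); L(c+43*o-17*d,c+43*o+17*d,(0,255,255)); L(c,c+43*o,(255,0,255))
    if crop: x0,y0,x1,y1=[int(v*k) for v in crop]; im=im[y0:y1,x0:x1]
    cv2.imwrite(f"pics/{fn}.png",im); return p
E
python3 - <<'E'
from h import *
draw("scene","s1",(0.87,0.87,1.0),0.24,(250,170,400,335),4)
draw("top","t1",(0.87,0.87,1.0),0.24,(300,130,450,260),5)
s=st()
to(down(MY),[0,-155,150]); to(down(MY),[0,-155,40])
E
```

```text
t 1.5 tcp [ 272.  -590.4  231.3] loc [-239.2 -523.   231.3] rpy [-1.571 -0.    -1.139] F [-0.1  0.  -0.6] w 85.4 q [ 1.07  0.63  0.04  1.52 -0.03  1.   -0.02]
rot units [ 0.   -8.18  0.  ]
shift units in target axes [4.783 1.626 7.36 ] in current [-3.456  1.626  8.069]
rot units [ 0.   -8.18  0.  ]
shift units in target axes [4.783 3.826 7.36 ] in current [-3.456  3.826  8.069]
```

```bash
ls pics
```

```text
s1.png
scene0.png
t1.png
top0.png
```

View pics/s1.png

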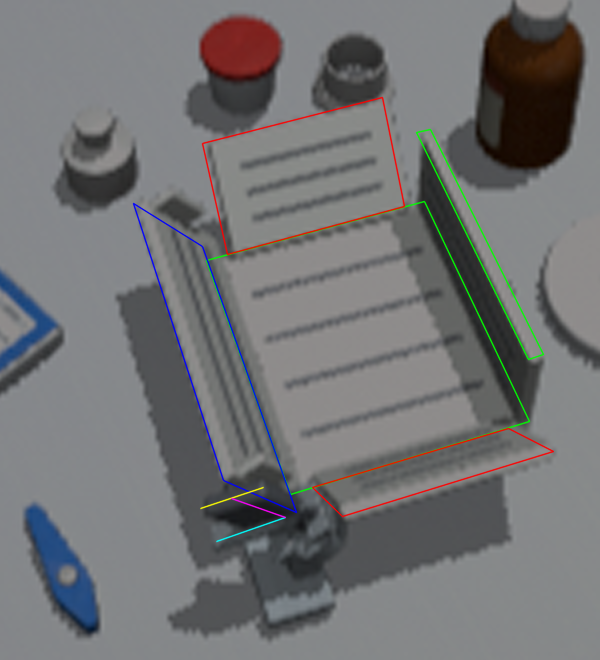

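View pics/t1.png

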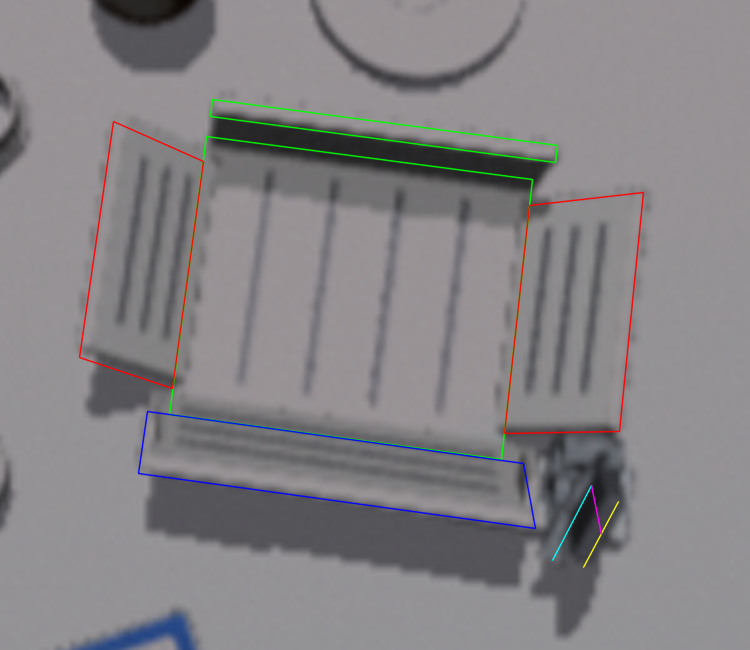

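Call:
step_arm:
  moves: "0 0 0 0 -0.91 0 0;0 0 0 0 -0.91 0 0;0 0 0 0 -0.91 0 0;0 0 0 0 -0.91 0 0;0 0 0 0 -0.91 0 0;0 0 0 0 -0.91 0 0;0 0 0 0 -0.91 0 0;0 0 0 0 -0.91 0 0;0 0 0 0 -0.9 0 0;0 0 0 0 0 0 0"

```text
clock: 2.5
eef_pos: [271.9, -590.4, 231.3]
tool_rot: [-1.571, -0.0, -0.157]
force: [0.2, 1.0, -0.1]
width: -0.0
```

Call:
step_arm:
  moves: "0.3 0 0.4 0 0 0 0;0.4 0 0.6 0 0 0 0;0.4 0 0.6 0 0 0 0;0.4 0 0.6 0 0 0 0;0.4 0 0.6 0 0 0 0;0.4 0 0.6 0 0 0 0;0.4 0 0.6 0 0 0 0;0.4 0 0.6 0 0 0 0;0.4 0 0.6 0 0 0 0;0.4 0 0.6 0 0 0 0;0.4 0.4 0.6 0 0 0 0;0.4 0.6 0.6 0 0 0 0;0.1 0.6 0.3 0 0 0 0;0 0 0 0 0 0 0;0 0 0 0 0 0 0"

```text
clock: 4.0
eef_pos: [565.9, -268.1, 151.3]
tool_rot: [-1.572, 0.001, -0.159]
force: [0.3, 0.5, -0.8]
width: 0.5
```

```bash
python3 - <<'E'
from h import *
st()
to(down(MY),[0,-155,40])
to(down(MY),[0,-86,40])
E
```

```text
t 4.0 tcp [ 565.9 -268.1  151.3] loc [   0.3 -158.5  151.3] rpy [-1.572e+00  1.000e-03 -1.590e-01] F [ 0.3  0.5 -0.8] w 0.5 q [ 0.53  0.69 -0.21  1.66  0.19  0.81  0.07]
rot units [ 0.01 -0.01 -0.01]
shift units in target axes [-0.006  2.226  0.07 ] in current [-0.003  2.226  0.072]
rot units [ 0.01 -0.01 -0.01]
shift units in target axes [-0.006  2.226  1.45 ] in current [-0.004  2.225  1.452]
```

Call:
step_arm:
  moves: "0 0.4 0 0 0 0 0;0 0.4 0 0 0 0 0;0 0.4 0 0 0 0 0;0 0.4 0 0 0 0 0;0 0.4 0 0 0 0 0;0 0.2 0 0 0 0 0;0 0 0.1 0 0 0 0;0 0 0.1 0 0 0 0;0 0 0.1 0 0 0 0;0 0 0.1 0 0 0 0;0 0 0.1 0 0 0 0;0 0 0.1 0 0 0 0;0 0 0.1 0 0 0 0;0 0 0.1 0 0 0 0;0 0 0.1 0 0 0 0;0 0 0.1 0 0 0 0;0 0 0.1 0 0 0 0;0 0 0 0 0 0 0"

```text
clock: 5.8
eef_pos: [575.1, -211.0, 41.0]
tool_rot: [-1.569, 0.001, -0.156]
force: [-0.4, 0.3, 0.2]
width: -0.0
```

```bash
python3 - <<'E'
from h import *
st()
draw("top","t2",(0.87,1.35,1.0),0.24,(300,130,450,260),5)
E
```

```text
t 5.8 tcp [ 575.1 -211.    41. ] loc [   0.4 -100.7   41. ] rpy [-1.569e+00  1.000e-03 -1.560e-01] F [-0.4  0.3  0.2] w -0.0 q [ 0.41  0.83 -0.16  1.76  0.22  0.57 -0.05]
```

View pics/t2.png

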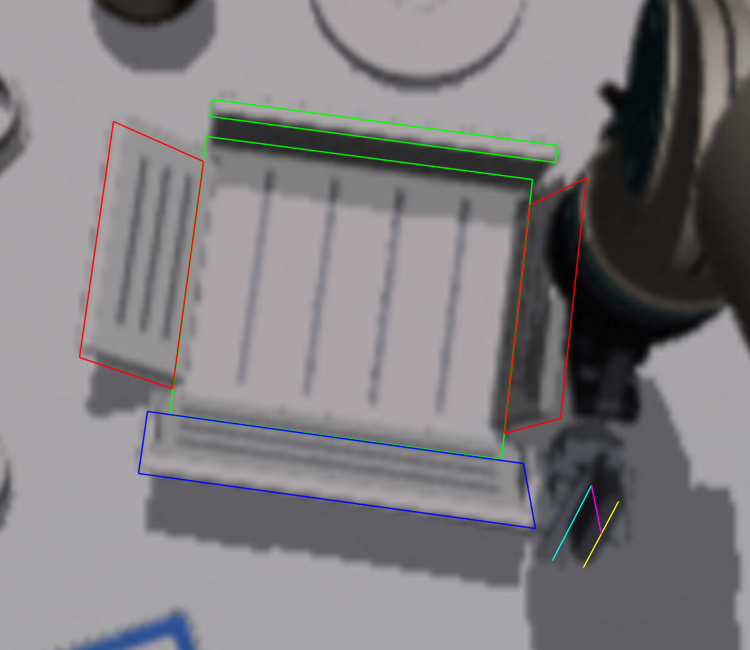

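Call:
step_arm:
  moves: "0 0 0.1 0 0 0 0;0 0 0.1 0 0 0 0;0 0 0.06 0 0 0 0;0 0 0 0 0 0 0"

```text
clock: 6.25
eef_pos: [577.1, -199.3, 41.3]
tool_rot: [-1.57, 0.0, -0.156]
force: [-0.4, 0.4, 0.2]
width: 0.2
```

Call:
step_arm:
  moves: "0 0 0.04 0 0 0 0;0 0 0 0 0 0 0"

```text
clock: 6.45
eef_pos: [577.2, -199.0, 41.3]
tool_rot: [-1.572, -0.0, -0.158]
force: [-0.5, -2.6, 0.0]
width: 0.0
```

Call:
step_arm:
  moves: "0 0 0.04 0 0 0 0;0 0 0 0 0 0 0"

```text
clock: 6.65
eef_pos: [577.2, -199.0, 41.4]
tool_rot: [-1.574, -0.0, -0.159]
force: [-0.7, -6.6, -0.5]
width: 0.2
```

```bash
python3 - <<'E'
from h import *
st()
draw("top","t3",(0.87,1.57,1.0),0.24,(300,130,450,260),5)
E
```

```text
t 6.65 tcp [ 577.2 -199.    41.4] loc [  0.6 -88.5  41.4] rpy [-1.574 -0.    -0.159] F [-0.7 -6.6 -0.5] w 0.2 q [ 0.38  0.83 -0.15  1.77  0.22  0.57 -0.07]
```

View pics/t3.png

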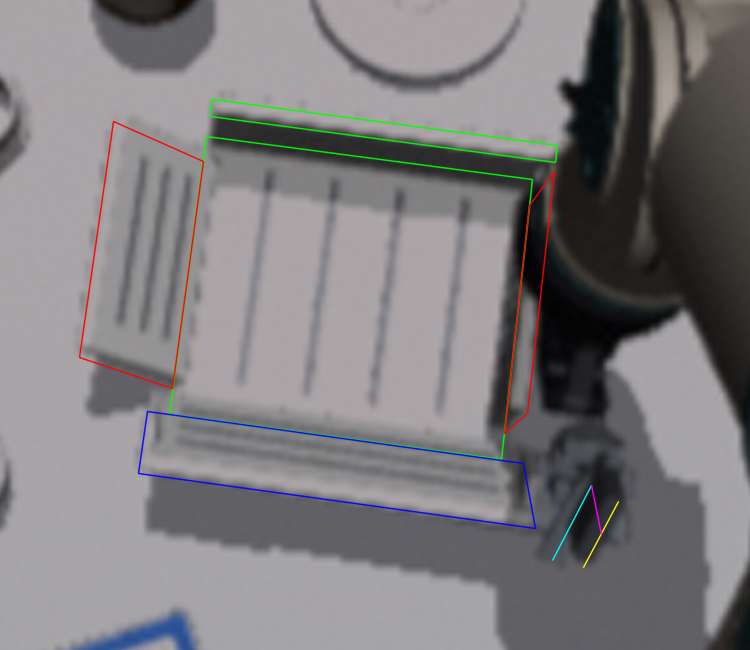

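Call:
step_arm:
  moves: "0 0 0.06 0 0 0 0;0 0 0.06 0 0 0 0;0 0 0 0 0 0 0"

```text
clock: 7.0
eef_pos: [577.1, -198.9, 41.5]
tool_rot: [-1.58, -0.001, -0.163]
force: [-2.2, -15.9, -0.6]
width: -0.1
```

Call:
step_arm:
  moves: "0 0 -0.2 0 0 0 0;0 0 -0.3 0 0 0 0;0 0 -0.4 0 0 0 0;0 -0.5 0 0 0 0 0;0 -0.8 0 0 0 0 0;0 -0.8 0 0 0 0 0;0 -0.4 0 0 0 0 0;0 0 0 0 0 0 0"

```text
clock: 7.8
eef_pos: [573.9, -235.2, 169.9]
tool_rot: [-1.571, -0.007, -0.157]
force: [0.4, -1.2, 0.5]
width: 0.1
```

```bash
python3 - <<'E'
from h import *
st()
draw("scene","s4",(0.87,1.57,1.0),0.24,(250,170,400,335),4)
to(down(MY),[0,155,165]);
E
```

```text
t 7.8 tcp [ 573.9 -235.2  169.9] loc [   3.1 -124.8  169.9] rpy [-1.571 -0.007 -0.157] F [ 0.4 -1.2  0.5] w 0.1 q [ 0.48  0.66 -0.22  1.67  0.18  0.83  0.03]
rot units [-0.    0.01  0.03]
shift units in target axes [-0.032  0.057  5.593] in current [-0.027  0.059  5.593]
```

View pics/s4.png

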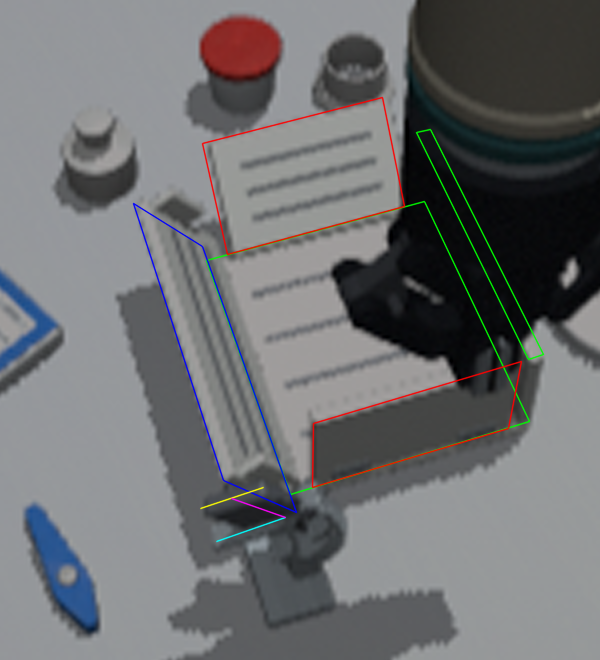

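Call:
step_arm:
  moves: "0 0 0.4 0 0 0 0;0 0 0.5 0 0 0 0;0 0 0.6 0 0 0 0;0 0 0.6 0 0 0 0;0 0 0.6 0 0 0 0;0 0 0.6 0 0 0 0;0 0 0.6 0 0 0 0;0 0 0.6 0 0 0 0;0 0 0.5 0 0 0 0;0 0 0.4 0 0 0 0;0 0 0 0 0 0 0;0 0 0 0 0 0 0"

```text
clock: 9.05
eef_pos: [612.8, 31.5, 165.0]
tool_rot: [-1.572, 0.003, -0.156]
force: [0.8, -0.3, 0.2]
width: -0.2
```

```bash
python3 - <<'E'
from h import *
st()
to(down(MY),[0,144,40])
E
```

```text
t 9.05 tcp [612.8  31.5 165. ] loc [ -0.5 144.7 165. ] rpy [-1.572  0.003 -0.156] F [ 0.8 -0.3  0.2] w -0.2 q [ 0.02  0.66 -0.19  1.68  0.16  0.82 -0.4 ]
rot units [ 0.01  0.01 -0.02]
shift units in target axes [ 0.009  2.499 -0.014] in current [ 0.015  2.499 -0.012]
```

Call:
step_arm:
  moves: "0 0.4 0 0 0 0 0;0 0.4 0 0 0 0 0;0 0.4 0 0 0 0 0;0 0.4 0 0 0 0 0;0 0.4 0 0 0 0 0;0 0.3 0 0 0 0 0;0 0.1 0 0 0 0 0;0 0 0 0 0 0 0"

```text
clock: 9.85
eef_pos: [613.3, 30.9, 45.6]
tool_rot: [-1.572, 0.001, -0.158]
force: [0.3, 0.1, 0.2]
width: 0.1
```

Call:
step_arm:
  moves: "0 0 -0.1 0 0 0 0;0 0 -0.1 0 0 0 0;0 0 -0.1 0 0 0 0;0 0 -0.1 0 0 0 0;0 0 -0.1 0 0 0 0;0 0 -0.1 0 0 0 0;0 0 -0.1 0 0 0 0;0 0 -0.1 0 0 0 0;0 0 -0.1 0 0 0 0;0 0 -0.1 0 0 0 0;0 0 0 0 0 0 0"

```text
clock: 10.95
eef_pos: [605.4, -19.6, 46.0]
tool_rot: [-1.572, 0.001, -0.159]
force: [-0.2, -0.2, -0.5]
width: 0.2
```

```bash
python3 - <<'E'
from h import *
st()
draw("top","t5",(1.2,1.57,1.0),0.24,(270,130,420,260),5)
E
```

```text
t 10.95 tcp [605.4 -19.6  46. ] loc [ 0.2 93.1 46. ] rpy [-1.572e+00  1.000e-03 -1.590e-01] F [-0.2 -0.2 -0.5] w 0.2 q [ 0.08  0.81 -0.16  1.78  0.22  0.57 -0.37]
```

View pics/t5.png

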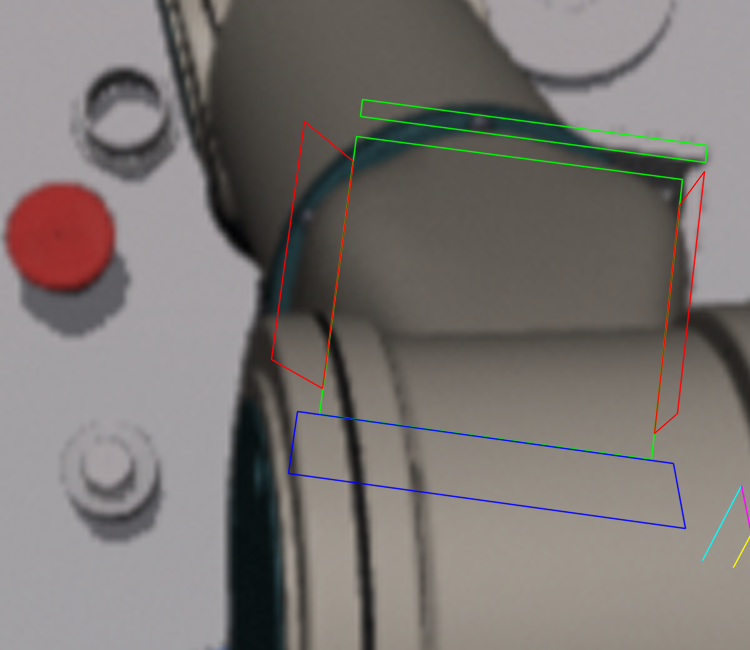

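Arm hides the wall; bystanders are undisturbed. Continue by force.

Call:
step_arm:
  moves: "0 0 -0.06 0 0 0 0;0 0 -0.04 0 0 0 0;0 0 0 0 0 0 0"

```text
clock: 11.3
eef_pos: [604.9, -22.8, 46.2]
tool_rot: [-1.571, 0.0, -0.158]
force: [-0.1, -0.0, -0.1]
width: 0.2
```

Call:
step_arm:
  moves: "0 0 -0.04 0 0 0 0;0 0 0 0 0 0 0"

```text
clock: 11.5
eef_pos: [604.7, -24.6, 46.3]
tool_rot: [-1.571, 0.0, -0.157]
force: [-0.9, 0.4, -0.2]
width: -0.2
```

Call:
step_arm:
  moves: "0 0 -0.04 0 0 0 0;0 0 0 0 0 0 0"

```text
clock: 11.7
eef_pos: [604.4, -26.8, 46.3]
tool_rot: [-1.571, 0.0, -0.158]
force: [-0.4, 1.1, 1.0]
width: 0.1
```

Call:
step_arm:
  moves: "0 0 -0.04 0 0 0 0;0 0 0 0 0 0 0"

```text
clock: 11.9
eef_pos: [604.2, -28.9, 46.3]
tool_rot: [-1.571, 0.0, -0.158]
force: [0.1, 0.4, 0.5]
width: 0.1
```

Call:
step_arm:
  moves: "0 0 -0.04 0 0 0 0;0 0 0 0 0 0 0"

```text
clock: 12.1
eef_pos: [604.2, -29.0, 46.3]
tool_rot: [-1.569, -0.0, -0.157]
force: [0.8, 4.6, -0.0]
width: -0.0
```

Call:
step_arm:
  moves: "0 0 -0.04 0 0 0 0;0 0 0 0 0 0 0"

```text
clock: 12.3
eef_pos: [604.2, -29.1, 46.4]
tool_rot: [-1.567, -0.001, -0.156]
force: [1.4, 6.3, -0.8]
width: 0.1
```

Call:
step_arm:
  moves: "0 0 -0.04 0 0 0 0;0 0 0 0 0 0 0"

```text
clock: 12.5
eef_pos: [604.1, -29.1, 46.4]
tool_rot: [-1.565, -0.001, -0.154]
force: [1.2, 10.2, -1.8]
width: -0.5
```

Call:
step_arm:
  moves: "0 0 -0.06 0 0 0 0;0 0 0 0 0 0 0;0 0 0.2 0 0 0 0;0 0 0.4 0 0 0 0;0 0 0.4 0 0 0 0;0 -0.5 0 0 0 0 0;0 -0.8 0 0 0 0 0;0 -0.8 0 0 0 0 0;0 -0.3 0 0 0 0 0;0 0 0 0 0 0 0"

```text
clock: 13.5
eef_pos: [612.8, 10.6, 169.3]
tool_rot: [-1.571, -0.006, -0.159]
force: [1.6, 1.2, 0.2]
width: -0.2
```

```bash
sed -i 's/590.5,-111.5/590.1,-113.9/' h.py; python3 - <<'E'
from h import *
st()
to(down(MY),[-140,-10,165])
to(down(MY),[-140,-10,42])
E
```

```text
t 13.5 tcp [612.8  10.6 169.3] loc [  2.8 126.5 169.3] rpy [-1.571 -0.006 -0.159] F [1.6 1.2 0.2] w -0.2 q [ 0.06  0.65 -0.2   1.69  0.17  0.81 -0.37]
rot units [ 0.01 -0.01  0.05]
shift units in target axes [-2.856  0.086 -2.73 ] in current [-2.854  0.07  -2.733]
rot units [ 0.01 -0.01  0.05]
shift units in target axes [-2.856  2.546 -2.73 ] in current [-2.869  2.53  -2.731]
```

Call:
step_arm:
  moves: "-0.4 0 -0.4 0 0 0 0;-0.5 0 -0.5 0 0 0 0;-0.5 0 -0.5 0 0 0 0;-0.5 0 -0.5 0 0 0 0;-0.5 0 -0.4 0 0 0 0;-0.4 0 -0.4 0 0 0 0;-0.1 0 0 0 0 0 0;0 0 0 0 0 0 0;0 0 0 0 0 0 0"

```text
clock: 14.4
eef_pos: [447.0, -98.3, 166.0]
tool_rot: [-1.571, -0.0, -0.157]
force: [-0.2, 0.3, -0.3]
width: 0.2
```

```bash
python3 - <<'E'
from h import *
st()
draw("top","t6",(1.57,1.57,1.0),0.24,(270,130,420,260),5)
to(down(MY),[-138,-10,42])
E
```

```text
t 14.4 tcp [447.  -98.3 166. ] loc [-143.8   -7.1  166. ] rpy [-1.571 -0.    -0.157] F [-0.2  0.3 -0.3] w 0.2 q [ 0.31  0.47 -0.22  2.1   0.18  0.59 -0.19]
rot units [-0.    0.01  0.01]
shift units in target axes [ 0.109  2.481 -0.063] in current [ 0.108  2.481 -0.064]
```

View pics/t6.png

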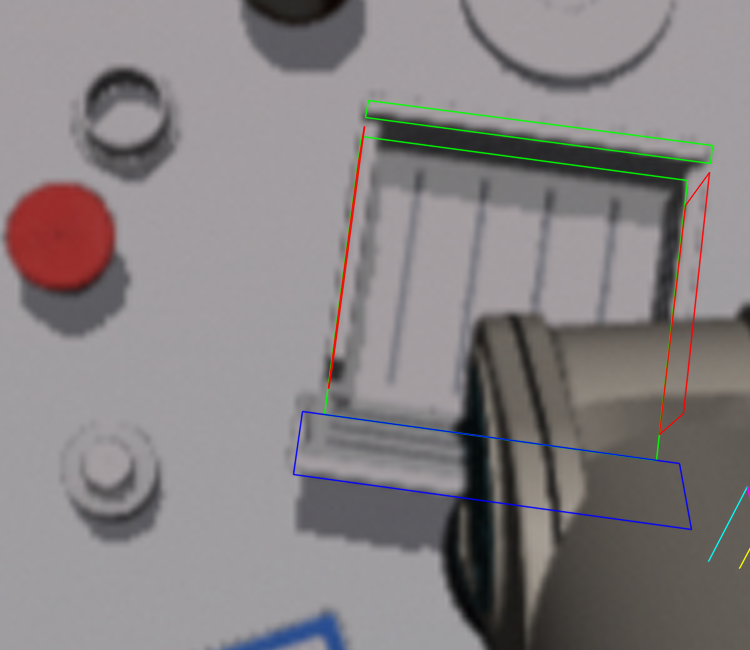

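Call:
step_arm:
  moves: "0 0.4 0 0 0 0 0;0 0.4 0 0 0 0 0;0 0.4 0 0 0 0 0;0 0.4 0 0 0 0 0;0 0.4 0 0 0 0 0;0 0.3 0 0 0 0 0;0 0.1 0 0 0 0 0;0 0 0 0 0 0 0"

```text
clock: 15.25
eef_pos: [446.5, -98.0, 45.6]
tool_rot: [-1.571, 0.001, -0.156]
force: [0.8, 0.3, -0.9]
width: 0.1
```

Call:
step_arm:
  moves: "0.1 0 0 0 0 0 0;0.1 0 0 0 0 0 0;0.1 0 0 0 0 0 0;0.1 0 0 0 0 0 0;0.1 0 0 0 0 0 0;0.1 0 0 0 0 0 0;0.1 0 0 0 0 0 0;0.1 0 0 0 0 0 0;0.1 0 0 0 0 0 0;0 0 0 0 0 0 0"

```text
clock: 16.25
eef_pos: [492.2, -105.8, 46.4]
tool_rot: [-1.571, -0.002, -0.157]
force: [-0.5, -0.2, 0.7]
width: -0.1
```

```bash
python3 - <<'E'
from h import *
st()
draw("scene","s7",(1.57,1.57,1.3),0.24,(250,170,400,335),4)
E
```

```text
t 16.25 tcp [ 492.2 -105.8   46.4] loc [-98.   -7.4  46.4] rpy [-1.571 -0.002 -0.157] F [-0.5 -0.2  0.7] w -0.1 q [ 0.25  0.73 -0.14  2.06  0.26  0.37 -0.25]
```

View pics/s7.png

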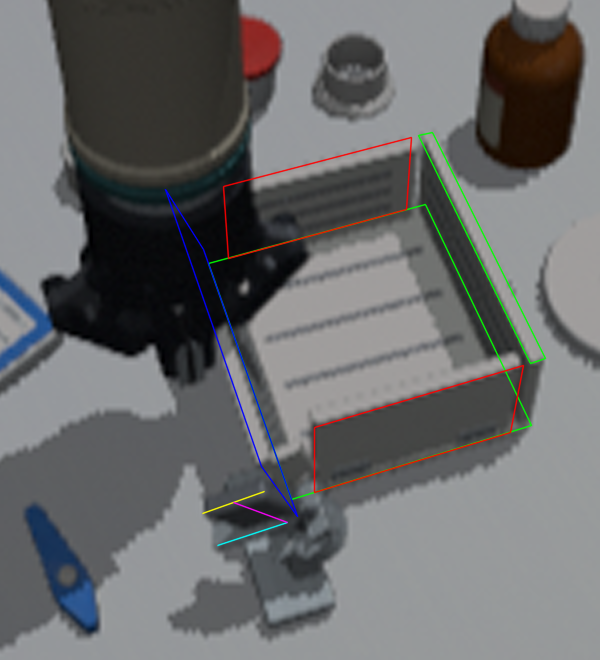

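Call:
step_arm:
  moves: "0.08 0 0 0 0 0 0;0.08 0 0 0 0 0 0;0.06 0 0 0 0 0 0;0 0 0 0 0 0 0"

```text
clock: 16.7
eef_pos: [502.6, -107.4, 46.4]
tool_rot: [-1.571, -0.001, -0.157]
force: [0.1, 0.2, -0.0]
width: 0.3
```

Call:
step_arm:
  moves: "0.04 0 0 0 0 0 0;0 0 0 0 0 0 0"

```text
clock: 16.9
eef_pos: [503.9, -107.6, 46.3]
tool_rot: [-1.571, -0.0, -0.157]
force: [-0.7, 0.3, -0.0]
width: 0.1
```

Call:
step_arm:
  moves: "0.04 0 0 0 0 0 0;0 0 0 0 0 0 0"

```text
clock: 17.1
eef_pos: [505.8, -108.0, 46.3]
tool_rot: [-1.571, -0.0, -0.157]
force: [-0.8, 0.6, 0.4]
width: 0.2
```

Call:
step_arm:
  moves: "0.04 0 0 0 0 0 0;0 0 0 0 0 0 0"

```text
clock: 17.3
eef_pos: [507.9, -108.4, 46.3]
tool_rot: [-1.571, -0.0, -0.157]
force: [-0.3, -0.3, 0.6]
width: -0.1
```

Call:
step_arm:
  moves: "0.04 0 0 0 0 0 0;0 0 0 0 0 0 0"

```text
clock: 17.5
eef_pos: [509.9, -108.7, 46.3]
tool_rot: [-1.571, -0.001, -0.158]
force: [-0.7, 0.3, -0.6]
width: 0.3
```

Call:
step_arm:
  moves: "0.04 0 0 0 0 0 0;0 0 0 0 0 0 0"

```text
clock: 17.7
eef_pos: [511.8, -109.0, 46.3]
tool_rot: [-1.571, -0.0, -0.157]
force: [-0.6, 0.2, 0.8]
width: 0.3
```

Call:
step_arm:
  moves: "0.04 0 0 0 0 0 0;0 0 0 0 0 0 0"

```text
clock: 17.9
eef_pos: [511.8, -109.0, 46.1]
tool_rot: [-1.571, 0.003, -0.157]
force: [-4.4, 1.0, 2.7]
width: 0.1
```

Call:
step_arm:
  moves: "0.04 0 0 0 0 0 0;0 0 0 0 0 0 0"

```text
clock: 18.1
eef_pos: [511.8, -109.1, 46.0]
tool_rot: [-1.572, 0.007, -0.157]
force: [-8.3, 1.8, 6.1]
width: 0.0
```

Call:
step_arm:
  moves: "0.06 0 0 0 0 0 0;0.04 0 0 0 0 0 0;0 0 0 0 0 0 0"

```text
clock: 18.4
eef_pos: [511.7, -109.2, 45.5]
tool_rot: [-1.572, 0.017, -0.157]
force: [-16.3, 4.1, 12.7]
width: -0.1
```

Call:
step_arm:
  moves: "-0.3 0 0 0 0 0 0;-0.5 0 0 0 0 0 0;-0.5 0 0 0 0 0 0;-0.3 -0.6 0 0 0 0 0;-0.2 -0.9 0 0 0 0 0;-0.2 -0.9 0 0 0 0 0;0 -0.6 0.4 0 0 0 0;0 0 0.4 0 0 0 0;0 0 0 0 0 0 0"

```text
clock: 19.3
eef_pos: [430.3, -52.9, 198.0]
tool_rot: [-1.569, -0.006, -0.154]
force: [-0.6, 0.1, 0.3]
width: -0.1
```

```bash
python3 - <<'E'
from h import *
st()
p=draw("scene","s8",(1.57,1.57,1.57),0.24,(250,170,400,335),4)
p2=draw("top","t8",(1.57,1.57,1.57),0.24,(300,130,450,260),5)
for q in(p,p2):
  for t in ["left_wall_edge","right_wall_edge","front_wall_edge","lock_grip","tongue_tip"]:
    print(t,[(np.round(loc(r["position"]),1).tolist(),round(r["conf"],2)) for r in nets.place_of(q,t)[:2]])
E
```

```text
t 19.3 tcp [430.3 -52.9 198. ] loc [-167.4   35.1  198. ] rpy [-1.569 -0.006 -0.154] F [-0.6  0.1  0.3] w -0.1 q [ 0.25  0.38 -0.26  2.13  0.16  0.64 -0.27]
left_wall_edge [([3.0, 73.6, 78.6], 0.72)]
right_wall_edge [([0.2, -73.8, 80.5], 0.56)]
front_wall_edge [([-61.6, 4.9, 80.3], 0.72)]
lock_grip [([-97.3, -105.9, 87.8], 0.79)]
tongue_tip [([-113.4, -97.9, 44.1], 0.76)]
left_wall_edge [([3.9, 71.0, 81.9], 0.47)]
right_wall_edge [([4.5, -70.1, 73.9], 0.79)]
front_wall_edge []
lock_grip [([-97.4, -109.6, 90.8], 0.67)]
tongue_tip [([-113.5, -99.6, 37.5], 0.7)]
```

View pics/s8.png

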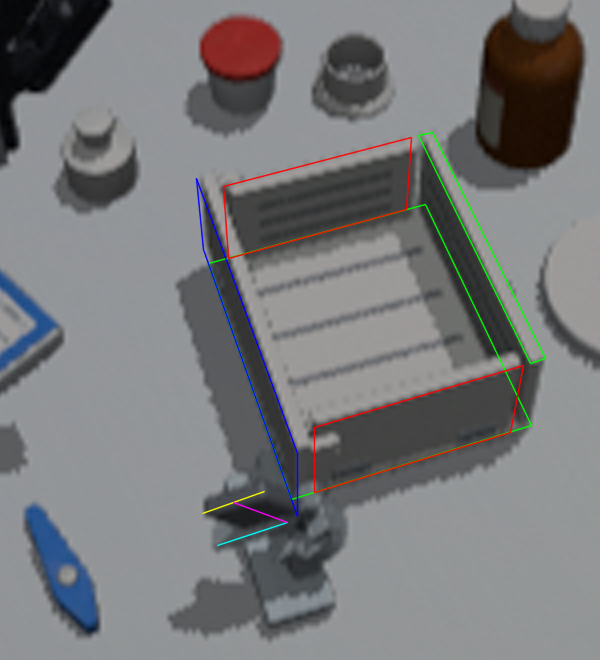

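View pics/t8.png

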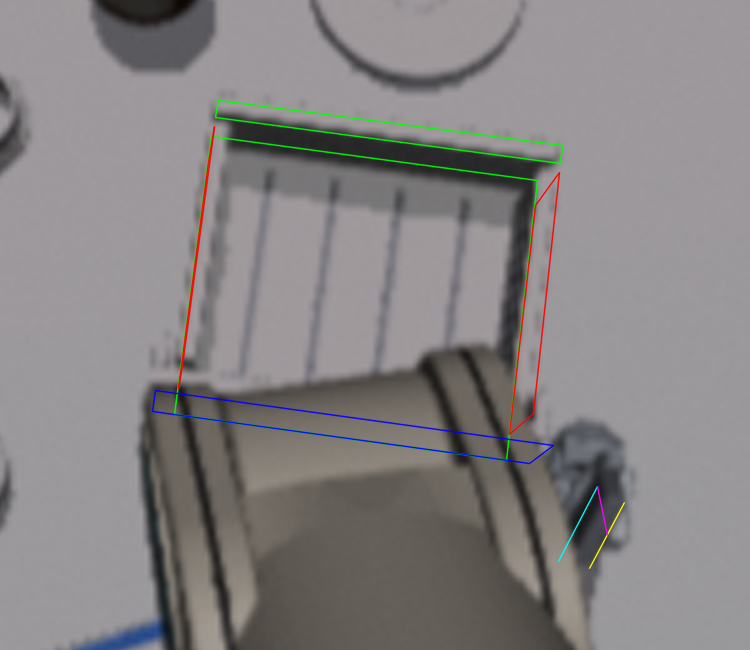

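```bash
python3 - <<'E'
from h import *
a=get_image("scene")["color"][285:330,290:345]; b=get_image("top")["color"][205:260,400:440]
a=cv2.resize(a,None,fx=10,fy=10,interpolation=cv2.INTER_CUBIC);b=cv2.resize(b,None,fx=8,fy=8,interpolation=cv2.INTER_CUBIC)
cv2.imwrite("pics/za.png",np.clip(a*1.8,0,255));cv2.imwrite("pics/zb.png",np.clip(b*1.8,0,255))
E
```

```text
[ WARN:0@2.895] global loadsave.cpp:1063 imwrite_ Unsupported depth image for selected encoder is fallbacked to CV_8U.
```

View pics/za.png

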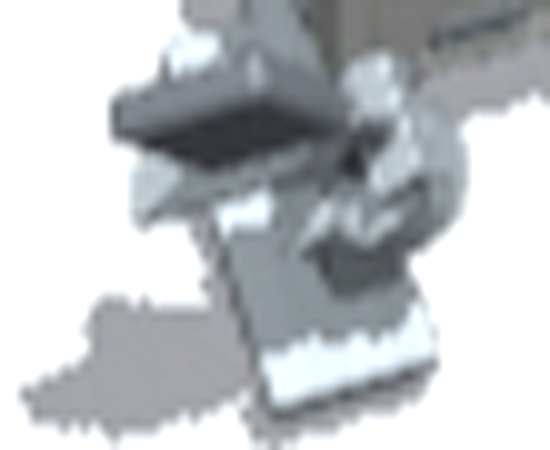

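View pics/zb.png

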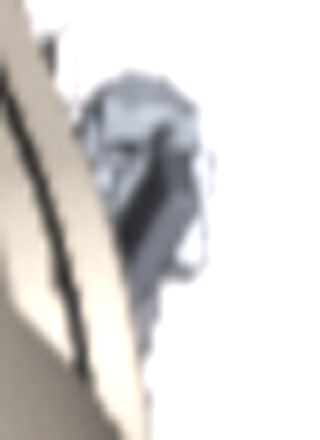

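```bash
cat > kin.py <<'E'
import numpy as np
from scipy.optimize import least_squares
from scipy.spatial.transform import Rotation as R
D=[([1.073,.629,.038,1.518,-.027,.996,-.02],(272,-590.4,231.3),(-1.571,0,-1.139)),
([.53,.69,-.21,1.66,.19,.81,.07],(565.9,-268.1,151.3),(-1.572,.001,-.159)),
([.41,.83,-.16,1.76,.22,.57,-.05],(575.1,-211,41),(-1.569,.001,-.156)),
([.02,.66,-.19,1.68,.16,.82,-.4],(612.8,31.5,165),(-1.572,.003,-.156)),
([.08,.81,-.16,1.78,.22,.57,-.37],(605.4,-19.6,46),(-1.572,.001,-.159)),
([.31,.47,-.22,2.1,.18,.59,-.19],(447,-98.3,166),(-1.571,0,-.157)),
([.25,.73,-.14,2.06,.26,.37,-.25],(492.2,-105.8,46.4),(-1.571,-.002,-.157)),
([.25,.38,-.26,2.13,.16,.64,-.27],(430.3,-52.9,198),(-1.569,-.006,-.154))]
def fk(q,L,s):
    z0,a,b,c,e1,e2=L
    T=np.zeros(3);Rr=R.identity()
    def rz(t):
        nonlocal Rr; Rr=Rr*R.from_euler('z',t)
    def ry(t):
        nonlocal Rr; Rr=Rr*R.from_euler('y',t)
    def tr(x,z):
        nonlocal T; T=T+Rr.apply([x,0,z])
    rz(s[0]*q[0]);tr(0,z0);ry(q[1]);rz(s[1]*q[2]);tr(e1,a);ry(q[3]);rz(s[2]*q[4]);tr(e2,b);ry(q[5]);rz(s[3]*q[6]);tr(0,c)
    # tool y = approach(z), tool x = x-ish
    return T,Rr*R.from_euler('x',-np.pi/2)
def fit():
    best=None
    import itertools
    for s in itertools.product([1,-1],repeat=4):
        def res(L):
            o=[]
            for q,p,r in D:
                T,Rr=fk(q,L,s); o+=list((T-p)/10)+list((Rr.inv()*R.from_euler('xyz',r)).as_rotvec()*10)
            return np.array(o)
        f=least_squares(res,[300,400,400,250,0,0])
        if best is None or f.cost<best[0]: best=(f.cost,f.x,s,res(f.x))
    return best
if __name__=="__main__":
    b=fit();print(b[0],b[1],b[2]);print(b[3].reshape(-1,6).round(1))
E
python3 kin.py
```

```text
3825.7384528526627 [-519.17088944  587.74784467  379.70850068 -491.19478051  -17.33197675
   19.48114208] (-1, 1, -1, 1)
[[ 2.7  2.4  0.3 -1.6 -0.7 31.3]
 [ 0.5 -0.7 -0.8  7.1  3.9 29.5]
 [ 1.   1.5 -0.3  1.9  3.5 30.5]
 [ 0.7 -0.3 -0.5 -7.5  3.4 29.7]
 [ 0.3  2.4  0.1 -7.9  3.4 29.5]
 [-0.8 -1.5  0.2  0.1  2.9 30.6]
 [ 0.3  2.3  0.6 -4.5  2.7 30.3]
 [-2.2 -3.8  0.3 -0.9  2.8 30.6]]
```

```bash
sed -i "s/R.from_euler('x',-np.pi\/2)/R.from_euler('z',np.pi)*R.from_euler('x',np.pi\/2)/" kin.py; python3 kin.py
```

```text
14.193257634718623 [2627.01209309  644.50966115  374.98312742 2707.63910028  -25.89437721
   37.0280197 ] (-1, -1, -1, -1)
[[ 2.8  1.4 -1.1 -0.   0.  -0. ]
 [ 0.8 -0.5 -0.4  0.  -0.1  0. ]
 [ 1.1  0.5 -0.4  0.  -0.1  0. ]
 [-0.5  1.2 -0.5  0.  -0.   0. ]
 [ 0.7  0.9  0.   0.   0.1  0. ]
 [-1.8  1.5  0.7  0.   0.  -0. ]
 [-0.1  1.2  0.7 -0.   0.  -0. ]
 [-0.2  1.7  0.8  0.   0.   0. ]]
```

```bash
cat > k2.py <<'E'
import numpy as np
from kin import D
from scipy.optimize import least_squares
from scipy.spatial.transform import Rotation as R
def fk(q,L):
    z0,a,b,c=L[:4]; E=L[4:]
    T=np.zeros(3);Rr=R.identity()
    def go(ax,t,off):
        nonlocal T,Rr; Rr=Rr*R.from_euler(ax,t); T=T+Rr.apply(off)
    go('z',-q[0],[E[0],E[1],z0]);go('y',q[1],[0,E[2],0]);go('z',-q[2],[E[3],0,a]);go('y',q[3],[0,0,0]);go('z',-q[4],[E[4],E[5],b]);go('y',q[5],[0,0,0]);T=T+Rr.apply([E[6],0,0]);go('z',-q[6],[0,0,c])
    return T,Rr*R.from_euler('z',np.pi)*R.from_euler('x',np.pi/2)
def fit(D=D):
    x0=np.array([300,450,380,300]+[0]*7.__int__()) if False else np.array([300,420,400,300,0,0,0,0,0,0,0.])
    def res(L):
        o=[]
        for q,p,r in D: o+=list((fk(q,L)[0]-p)/3)
        return np.r_[o,(L-x0)/np.array([60,150,150,100]+[60]*7)]
    f=least_squares(res,x0); return f.x,res(f.x)
if __name__=="__main__":
    L,r=fit(); print(L.round(1)); print((r[:len(D)*3]*3).reshape(-1,3).round(1))
    from h import *
    lo=np.array([-3.06,-.37,-1.25,.18,-1.1,.23,-2.94]);hi=np.array([3.06,2.12,1.32,2.47,4.24,1.98,2.94])
    from scipy.spatial.transform import Rotation as R
    for th in (0.22,0.9,1.6):
      for out in (14,60):
        x=np.array([.819*np.sin(th),np.cos(th),.574*np.sin(th)]);y=np.array([.574,0,-.819]);z=np.cross(x,y)
        Rt=MR*R.from_matrix(np.c_[x,y,z]); P=w(np.array([-77.5,-108,62])+out*np.array([-.574,0,.819]))
        def g(q):
            T,Rr=fk(q,L); return np.r_[(T-P)/10,(Rr.inv()*Rt).as_rotvec()*10]
        best=None
        for q3 in (-1,-.6,-.3,0,.3,.6,1):
          f=least_squares(lambda q:np.r_[g(q),.02*(q[2]-q3)],np.clip([.3,.5,q3,2.0,.2,.6,.8],lo+.01,hi-.01),bounds=(lo,hi))
          print(th,out,round(np.abs(g(f.x)).max(),3),f.x.round(2)) if np.abs(g(f.x)).max()<.1 else None
E
python3 k2.py
```

```text
File "k2.py", line 13
    x0=np.array([300,450,380,300]+[0]*7.__int__()) if False else np.array([300,420,400,300,0,0,0,0,0,0,0.])
                                       ^
SyntaxError: invalid decimal literal
```

```bash
sed -i "s/x0=np.array(\[300,450.*else /x0=/" k2.py; python3 k2.py
```

```text
[ 2.959e+02  5.568e+02  3.850e+02  3.068e+02  1.000e+00 -8.700e+00
 -8.700e+00  0.000e+00  5.000e-01 -1.040e+01  1.600e+00]
[[ 0.6  0.4 -2. ]
 [-1.2 -3.8  1.7]
 [-1.7 -3.  -0.7]
 [ 1.4  0.3  0.1]
 [-1.2  2.6  2.4]
 [ 0.5  1.6 -0.9]
 [ 0.4  0.2 -1.8]
 [-0.2  1.8  1.2]]
0.22 14 0.0 [ 1.11  1.02 -1.    2.43  2.43  0.83 -0.57]
0.22 14 0.0 [ 0.9   0.84 -0.6   2.43  2.83  0.64 -1.04]
0.22 14 0.0 [ 0.7   0.76 -0.3   2.43  3.16  0.61 -1.43]
0.22 14 0.0 [ 0.5   0.74 -0.    2.43  3.47  0.64 -1.78]
0.9 14 0.0 [ 1.11  1.02 -1.    2.43  2.43  0.83 -1.25]
0.9 14 0.0 [ 0.9   0.84 -0.6   2.43  2.83  0.64 -1.72]
0.9 14 0.0 [ 0.7   0.76 -0.3   2.43  3.16  0.61 -2.11]
0.9 14 0.0 [ 0.5   0.74 -0.    2.43  3.47  0.64 -2.46]
1.6 14 0.0 [ 1.11  1.02 -1.    2.43  2.43  0.83 -1.95]
1.6 14 0.0 [ 0.9   0.84 -0.6   2.43  2.83  0.64 -2.42]
1.6 14 0.0 [ 0.7   0.76 -0.3   2.43  3.16  0.61 -2.81]
```

```bash
python3 - <<'E'
from h import *
st()
to(down(MY),[-124.5,-135,150])
E
```

```text
t 20.0 tcp [427.9 -55.2 196.2] loc [-169.5   32.4  196.2] rpy [-1.571  0.    -0.158] F [-0.5 -0.6  0.7] w 0.3 q [ 0.26  0.39 -0.26  2.13  0.16  0.64 -0.27]
rot units [-0.  0. -0.]
shift units in target axes [ 0.899  0.925 -3.348] in current [ 0.898  0.925 -3.349]
```

Call:
step_arm:
  moves: "0.1 0 -0.3 0 0 0 0;0.1 0 -0.5 0 0 0 0;0.1 0 -0.5 0 0 0 0;0.1 0.1 -0.5 0 0 0 0;0.1 0.2 -0.5 0 0 0 0;0.1 0.2 -0.5 0 0 0 0;0.2 0.2 -0.4 0 0 0 0;0.1 0.2 -0.15 0 0 0 0;0 0 0 0 0 0 0;0 0 0 0 0 0 0"

```text
clock: 21.0
eef_pos: [445.9, -226.3, 151.1]
tool_rot: [-1.57, 0.001, -0.156]
force: [0.1, -0.1, -0.3]
width: 0.5
```

```bash
python3 - <<'E'
from h import *
st()
to(down(MY),[-124.5,-135,74])
E
```

```text
t 21.0 tcp [ 445.9 -226.3  151.1] loc [-124.8 -133.7  151.1] rpy [-1.57e+00  1.00e-03 -1.56e-01] F [ 0.1 -0.1 -0.3] w 0.5 q [ 0.57  0.54 -0.22  2.01  0.2   0.62  0.06]
rot units [-0.01  0.01 -0.01]
shift units in target axes [ 0.005  1.543 -0.027] in current [ 0.007  1.543 -0.028]
```

Call:
step_arm:
  moves: "0 0.4 -0.03 0 0 0 0;0 0.4 0 0 0 0 0;0 0.4 0 0 0 0 0;0 0.35 0 0 0 0 0;0 0 0 0 0 0 0;0 0 0 0 0 0 0"

```text
clock: 21.6
eef_pos: [446.2, -228.0, 74.4]
tool_rot: [-1.57, -0.0, -0.156]
force: [-0.7, -0.5, 0.2]
width: -0.0
```

```bash
python3 - <<'E'
from h import *
st()
draw("scene","s9",(1.57,1.57,1.57),0.24,(280,240,380,335),7)
E
```

```text
t 21.6 tcp [ 446.2 -228.    74.4] loc [-124.2 -135.4   74.4] rpy [-1.57  -0.    -0.156] F [-0.7 -0.5  0.2] w -0.0 q [ 0.53  0.67 -0.17  2.06  0.25  0.43  0.01]
```

View pics/s9.png

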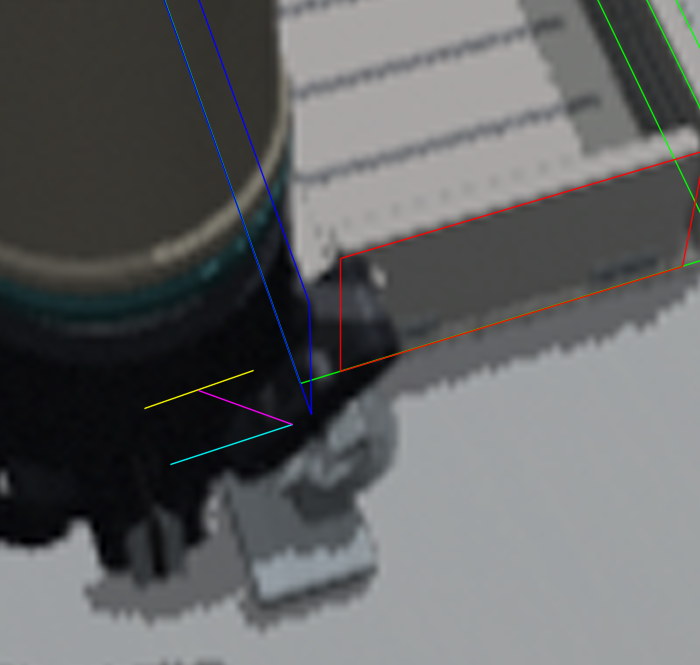

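Call:
step_arm:
  moves: "0 0 0.08 0 0 0 0;0 0 0.08 0 0 0 0;0 0 0.06 0 0 0 0;0 0 0.06 0 0 0 0;0 0 0.06 0 0 0 0;0 0 0.06 0 0 0 0;0 0 0 0 0 0 0"

```text
clock: 22.35
eef_pos: [449.1, -209.0, 73.8]
tool_rot: [-1.571, -0.0, -0.157]
force: [-0.4, 0.0, 0.5]
width: 0.3
```

Call:
step_arm:
  moves: "0 0 0.06 0 0 0 0;0 0 0.06 0 0 0 0;0 0 0.06 0 0 0 0;0 0 0 0 0 0 0"

```text
clock: 22.75
eef_pos: [449.9, -200.1, 73.7]
tool_rot: [-1.571, 0.001, -0.157]
force: [-2.4, -2.4, 0.1]
width: -0.2
```

```bash
python3 - <<'E'
from h import *
st()
draw("scene","s10",(1.57,1.57,1.57),1.1,(280,240,380,335),7)
p=draw("top","t10",(1.57,1.57,1.57),1.1,(350,190,450,260),7)
E
```

```text
t 22.75 tcp [ 449.9 -200.1   73.7] loc [-124.9 -107.2   73.7] rpy [-1.571e+00  1.000e-03 -1.570e-01] F [-2.4 -2.4  0.1] w -0.2 q [ 0.47  0.67 -0.16  2.08  0.24  0.41 -0.04]
```

View pics/s10.png

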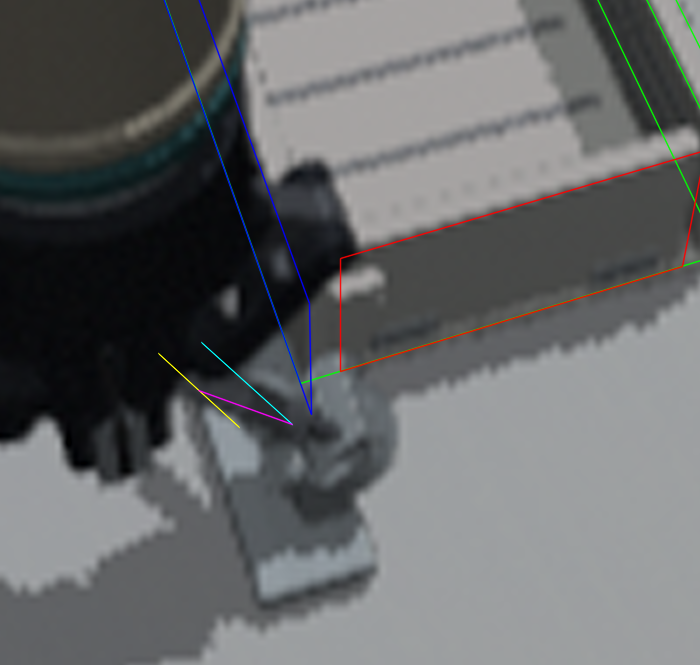

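View pics/t10.png

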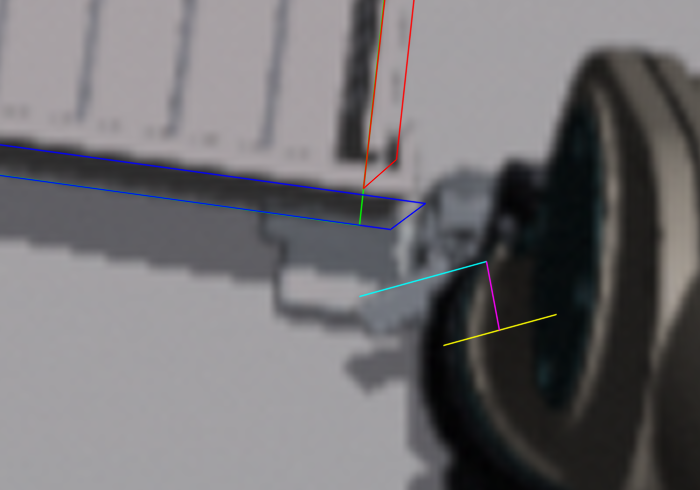

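Call:
step_arm:
  moves: "0.02 0 0.06 0 0 0 0;0.02 0 0.06 0 0 0 0;0.02 0 0.06 0 0 0 0;0.02 0 0.06 0 0 0 0;0 0 0 0 0 0 0"

```text
clock: 23.35
eef_pos: [457.1, -187.9, 73.8]
tool_rot: [-1.57, -0.001, -0.156]
force: [0.0, 0.7, -0.1]
width: -0.2
```

```bash
python3 - <<'E'
from h import *
st()
p=draw("top","t11",(1.57,1.57,1.57),1.3,(350,190,450,260),7)
E
```

```text
t 23.35 tcp [ 457.1 -187.9   73.8] loc [-119.7  -94.    73.8] rpy [-1.57e+00 -1.00e-03 -1.56e-01] F [ 0.   0.7 -0.1] w -0.2 q [ 0.44  0.67 -0.16  2.08  0.24  0.41 -0.06]
```

View pics/t11.png

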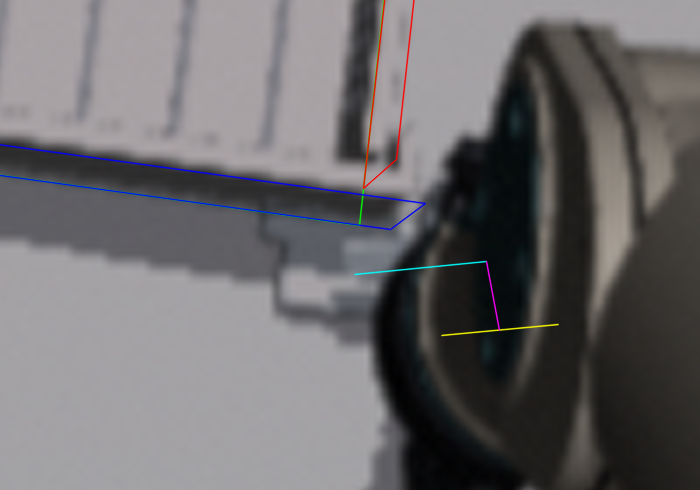

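Call:
step_arm:
  moves: "0.04 0 0 0 0 0 0;0 0 0 0 0 0 0"

```text
clock: 23.6
eef_pos: [457.5, -189.0, 73.6]
tool_rot: [-1.57, 0.002, -0.157]
force: [-2.1, 0.6, 0.9]
width: 0.0
```

Call:
step_arm:
  moves: "0.04 0 0 0 0 0 0;0 0 0 0 0 0 0"

```text
clock: 23.8
eef_pos: [458.5, -189.2, 73.6]
tool_rot: [-1.57, 0.004, -0.157]
force: [-3.8, 2.7, 2.7]
width: -0.2
```

Call:
step_arm:
  moves: "0.03 0 0 0 0 0 0;0 0 0 0 0 0 0"

```text
clock: 24.0
eef_pos: [459.4, -189.3, 73.5]
tool_rot: [-1.57, 0.005, -0.157]
force: [-4.9, 2.5, 3.1]
width: -0.3
```

```bash
python3 - <<'E'
from h import *
st()
p=draw("top","t12",(1.57,1.57,1.57),1.57,(350,190,450,260),7)
E
```

```text
t 24.0 tcp [ 459.4 -189.3   73.5] loc [-117.2  -95.    73.5] rpy [-1.57   0.005 -0.157] F [-4.9  2.5  3.1] w -0.3 q [ 0.44  0.67 -0.16  2.06  0.24  0.43 -0.06]
```

View pics/t12.png

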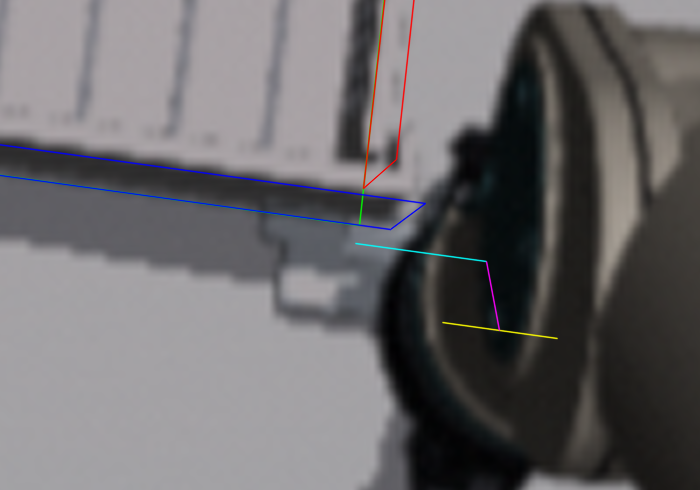

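Call:
step_arm:
  moves: "-0.2 0 0 0 0 0 0;-0.4 0 0 0 0 0 0;-0.4 0 0 0 0 0 0;0 -0.4 0 0 0 0 0;0 -0.6 0.4 0 0 0 0;0 -0.5 0.6 0 0 0 0;0 0 0.6 0 0 0 0;0 0 0.6 0 0 0 0;0 0 0 0 0 0 0"

```text
clock: 24.95
eef_pos: [431.2, -69.9, 149.5]
tool_rot: [-1.569, -0.004, -0.151]
force: [-0.5, -0.5, 0.0]
width: 0.2
```

```bash
python3 - <<'E'
from h import *
st()
q=draw("scene","s13",(1.57,1.57,1.57),1.57,(280,240,380,335),7)
p=draw("top","t13",(1.57,1.57,1.57),1.57,(350,190,450,260),7)
for r in (q,p):
  for t in ["lock_grip","tongue_tip","front_wall_edge"]:
    print(t,[(np.round(loc(v["position"]),1).tolist(),round(v["conf"],2)) for v in nets.place_of(r,t)[:2]])
c=np.array([-77.5,-108,62]);o=np.array([-.574,0,.819])
print("expected unlocked grip",c+31*o,"locked",c+26*o,"tip",c+[0,40,0],c+[0,40,0]-5*o)
E
```

```text
t 24.95 tcp [431.2 -69.9 149.5] loc [-163.8   18.4  149.5] rpy [-1.569 -0.004 -0.151] F [-0.5 -0.5  0. ] w 0.2 q [ 0.24  0.47 -0.19  2.17  0.18  0.51 -0.24]
lock_grip [([-92.3, -104.9, 83.1], 0.82)]
tongue_tip [([-80.9, -64.7, 58.8], 0.86)]
front_wall_edge [([-60.5, 3.4, 82.5], 0.66)]
lock_grip [([-94.8, -105.1, 84.8], 0.46)]
tongue_tip [([4.1, 71.1, 82.0], 0.4)]
front_wall_edge []
expected unlocked grip [ -95.294 -108.      87.389] locked [ -92.424 -108.      83.294] tip [-77.5 -68.   62. ] [-74.63  -68.     57.905]
```

View pics/s13.png

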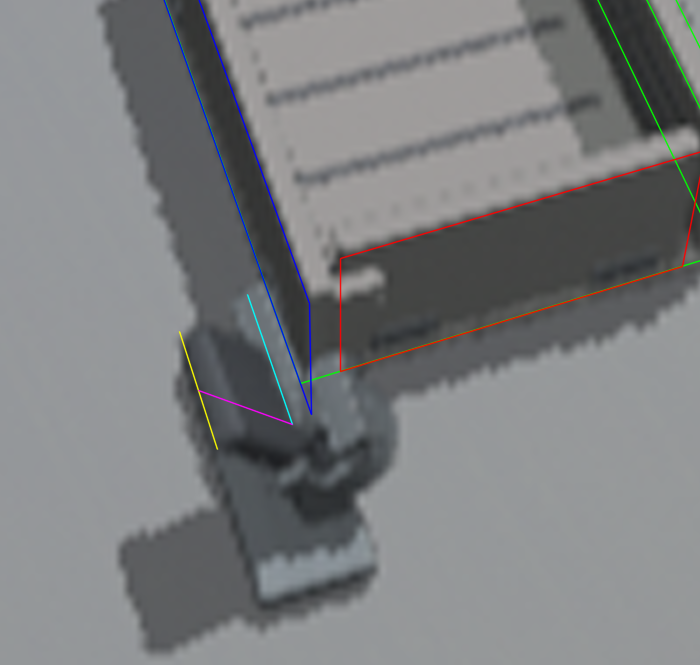

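View pics/t13.png

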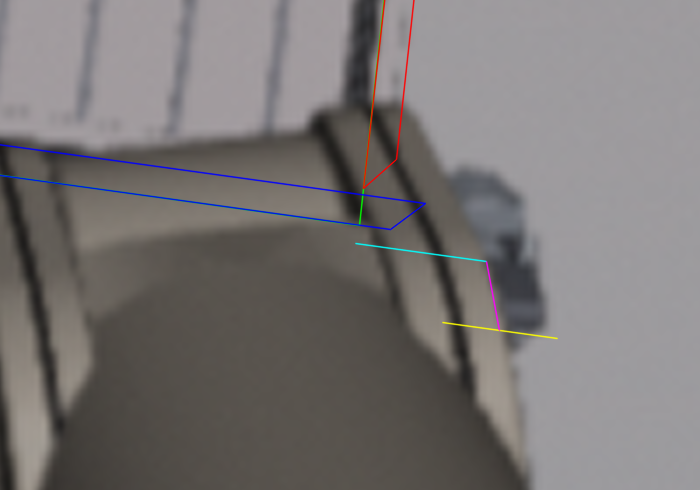

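Call:
step_arm:
  moves: "0 -0.8 0.3 0 0 0 0;0 -0.8 0.6 0 0 0 0;0 -0.4 0.8 0 0 0 0;0 0 0.8 0 0 0 0;0 0 0.8 0 0 0 0;0 0 0.5 0 0 0 0;0 0 0 0 0 0 0"

```text
clock: 26.05
eef_pos: [459.8, 117.9, 249.0]
tool_rot: [-1.568, -0.001, -0.152]
force: [0.2, -1.1, -0.2]
width: 0.1
```

```bash
cat > wb.py <<'E'
from h import *
from itertools import product
st()
c=np.array([-77.5,-108,62]);o=np.array([-.574,0,.819])
def hull(p,th,drop,k,off):
    d=np.cos(th)*np.array([-.819,0,-.574])+np.sin(th)*np.array([0,1.,0]);n=np.cross(o,d)
    P=np.array([proj(p,w(c+off+a*17*d+b*5*n+(h-drop)*o)) for a,b,h in product((-1,1),(-1,1),(11,43))])
    return cv2.convexHull(((P+.5)*k).astype(np.int32))
out=[]
for nme,cr in (("scene",(285,270,345,330)),("top",(400,195,460,255))):
    p=get_image(nme);k=10
    for drop in (0,5):
        im=cv2.resize(p["color"],None,fx=k,fy=k,interpolation=cv2.INTER_CUBIC)
        im=np.clip(im*1.5,0,255).astype(np.uint8)
        cv2.polylines(im,[hull(p,1.571,drop,k,np.array([1.5,0,0]))],True,(0,0,255) if drop==0 else (0,255,0),2)
        x0,y0,x1,y1=[v*k for v in cr]; out.append(cv2.resize(im[y0:y1,x0:x1],(390,290) if 0 else (300,300)))
    for t in ["lock_grip","tongue_tip"]:
        print(nme,t,[(np.round(loc(v["position"]),1).tolist(),round(v["conf"],2)) for v in nets.place_of(p,t)[:1]])
cv2.imwrite("pics/wb.png",np.vstack([np.hstack(out[:2]),np.hstack(out[2:])]))
draw("scene","s14",crop=(230,150,400,335),k=3)
E
python3 wb.py
```

```text
t 26.05 tcp [459.8 117.9 249. ] loc [-165.2  208.4  249. ] rpy [-1.568e+00 -1.000e-03 -1.520e-01] F [ 0.2 -1.1 -0.2] w 0.1 q [-0.11  0.37 -0.27  1.96  0.13  0.83 -0.6 ]
scene lock_grip [([-89.1, -107.4, 84.3], 0.83)]
scene tongue_tip [([-77.4, -64.9, 61.5], 0.59)]
top lock_grip [([-94.8, -108.8, 87.1], 0.75)]
top tongue_tip [([-75.5, -66.9, 58.3], 0.8)]
```

View pics/wb.png

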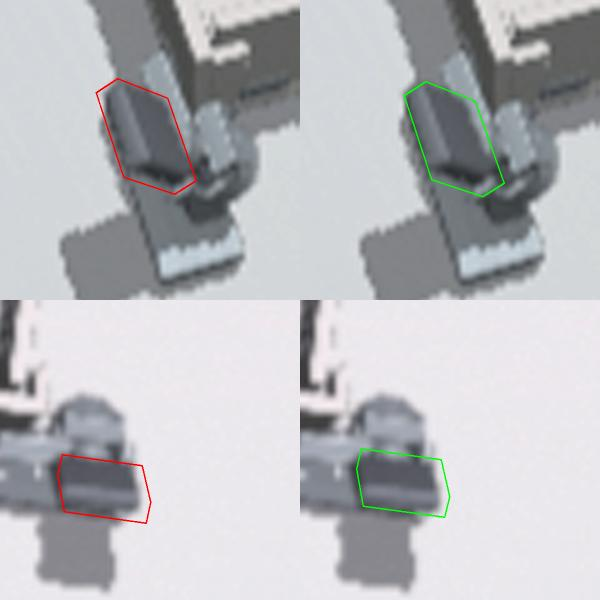

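View pics/s14.png

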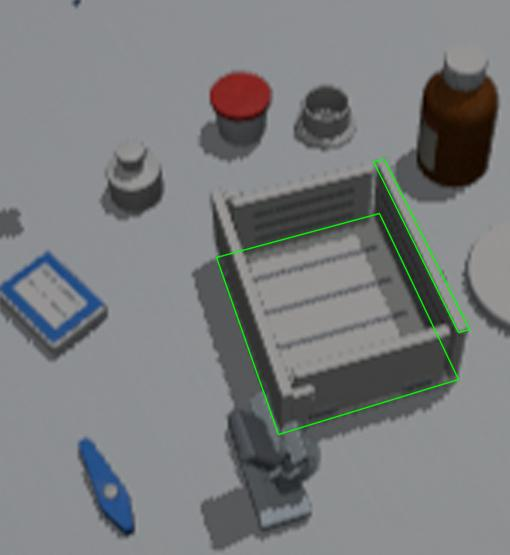

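```bash
cat > wc.py <<'E'
from wb import *
out=[]
for nme,cr in (("scene",(285,270,345,330)),("top",(395,195,455,255))):
    p=get_image(nme);k=10
    for drop in (0,5):
        im=cv2.resize(cv2.imread(f"pics/{nme}0.png"),None,fx=k,fy=k,interpolation=cv2.INTER_CUBIC)
        im=np.clip(im*1.5,0,255).astype(np.uint8)
        cv2.polylines(im,[hull(p,.22,drop,k,np.array([1.5,0,0]))],True,(0,0,255) if drop==0 else (0,255,0),2)
        x0,y0,x1,y1=[v*k for v in cr]; out.append(cv2.resize(im[y0:y1,x0:x1],(300,300)))
cv2.imwrite("pics/wc.png",np.vstack([np.hstack(out[:2]),np.hstack(out[2:])]))
for a in range(3):
  for nme in("scene","top"):
    p=get_image(nme); r=nets.place_of(p,"lock_grip")
    if r: v=loc(r[0]["position"]); print(nme,v.round(1),"out",round(-.574*v[0]+.819*v[2],1),r[0]["conf"])
for b in ([476.9,-204.6,85.5],[477.3,-206.5,88.7]):
    v=loc(b);print("before out",v.round(1),round(-.574*v[0]+.819*v[2],1))
E
python3 wc.py
```

```text
t 26.4 tcp [459.3 112.6 248.8] loc [-164.8  203.1  248.8] rpy [-1.571  0.    -0.16 ] F [ 0.9  0.4 -0.3] w 0.2 q [-0.1   0.36 -0.27  1.97  0.13  0.83 -0.6 ]
scene lock_grip [([-94.3, -107.3, 80.7], 0.92)]
scene tongue_tip [([-77.3, -66.7, 62.4], 0.63)]
top lock_grip [([-93.1, -109.8, 84.7], 0.73)]
top tongue_tip [([-74.7, -65.9, 52.0], 0.7)]
scene [ -93.6 -106.    82.5] out 121.3 0.67
top [ -92.3 -108.1   81.2] out 119.5 0.7
scene [ -93.3 -108.5   85.7] out 123.7 0.61
top [ -94.6 -105.5   83.8] out 122.9 0.54
scene [ -93.1 -105.7   84.5] out 122.7 0.81
top [ -94.5 -108.1   84.6] out 123.5 0.76
before out [ -97.5 -107.4   85.5] 126.0
before out [ -96.8 -109.2   88.7] 128.2
```

View pics/wc.png

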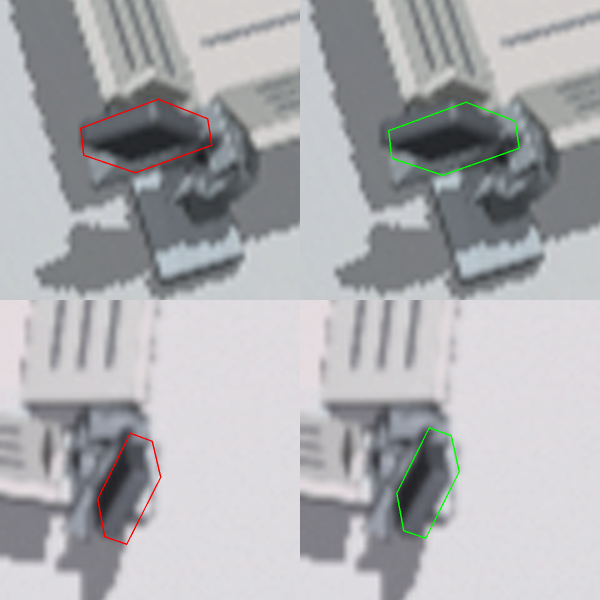

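```bash
python3 - <<'E'
from h import *
st(); p=get_image("top"); cv2.imwrite("pics/final.png",p["color"])
for t in ["left_wall_edge","right_wall_edge","front_wall_edge"]: print(t,[(loc(v["position"]).round(1).tolist(),round(v["conf"],2)) for v in nets.place_of(p,t)[:1]])
for t in ["rennet","follower_1","weight_1","cup","label_box","clip","ferrule"]: print(t,[(np.round(v["position"],1).tolist(),round(v["conf"],2)) for v in nets.place_of(p,t)[:1]])
print(ctrl.finish_job())
E
```

```text
t 27.45 tcp [459.3 114.  248.8] loc [-165.   204.5  248.8] rpy [-1.571 -0.    -0.157] F [ 0.3  0.1 -0.6] w 0.1 q [-0.1   0.36 -0.27  1.97  0.13  0.83 -0.6 ]
left_wall_edge [([4.3, 67.4, 79.9], 0.72)]
right_wall_edge [([2.9, -72.8, 78.2], 0.55)]
front_wall_edge [([-59.1, 4.2, 80.7], 0.8)]
rennet [([749.5, -23.7, 1.7], 0.93)]
follower_1 [([742.1, -154.1, 0.2], 0.96)]
weight_1 [([513.8, 64.8, -2.9], 0.88)]
cup [([611.5, 83.2, 3.3], 0.81)]
label_box [([417.8, -8.7, -1.6], 0.76)]
clip [([400.5, -158.9, -2.2], 0.61)]
ferrule [([678.5, 57.8, -2.7], 0.54)]
the job is handed in; nothing more can be done
None
```

View pics/final.png

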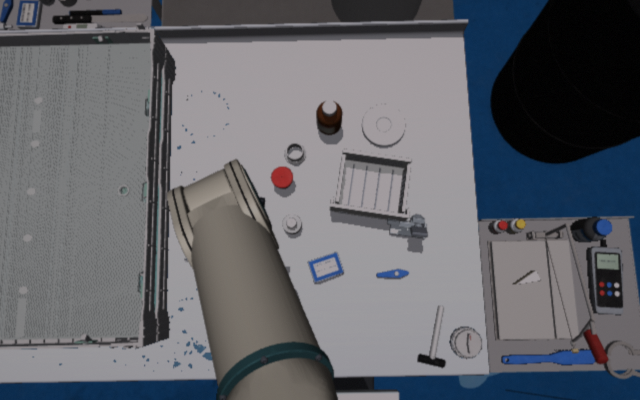

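The mould is set up for filling and the job is handed in at about 27.5 s, with the arm standing clear of everything.

**What I did:** With the gripper shut, I pushed the right wall upright, then the left, then the front. Each was pushed against its stop until it no longer moved, at about 10 to 21 N. I then pushed the fastener's wing clockwise with the fingertips until the tongue lay across the front wall, and backed off so it could drop in. I pushed the wing rather than gripping it, because my rough arm model showed that lining the gripper up with its axis would take a reversed wrist and the elbow close to its joint limit.

**Last checks:**
- **Walls:** the three top edges measured 78 to 81 mm high (80 expected), and sideways within about 4 mm of upright. The front wall read about 2 mm further in than expected, which is within the networks' accuracy.
- **Fastener angle:** the tongue tip showed at about (-76, -66) mm in the mould's frame in the last looks, against (-75, -68) expected when locked.
- **Fastener drop:** its grip point moved in by about 5.5 mm on average (5 expected). The scene picture's overlay fits the dropped position better; the top picture's overlay alone was not clear enough to tell. I measured the drop only from the camera images.
- **Bystanders:** all seven read within about 4 mm of where they started, which is within measuring noise.

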